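Wring the copper contact block onto its reference seat

TASK

Open the wooden case by swinging its lid up past its balance point, so that it stays open by itself, and take out the long copper block; the short one stays in the case. Wring the long block, lying lengthwise, onto the bare top face of the ground steel reference block: lay it on with only about half of its length overlapping, at the end away from the end stop, then slide it along in face-to-face contact, without lifting it, up against the stop, until it covers the face fully with its edges flush all round, and let go. Leave the jar and the brush between case and reference block where they are.

Things in the scene. Friction and masses are not known exactly. Their poses are not given: they have to be found in the camera images.
- case: shallow wooden case fixed to the table, 150 (x) x 220 (y) x 50 mm tall, walls and floor 5 mm thick, open at the top under its lid. Origin under its centre at table height. Its x axis points away from the robot, to the hinge side; the two copper blocks lie side by side in it, one in its +y half, one in its -y half, lengthwise along x. It may stand on the robot's left or right.
- lid (a joint): hinge angle of the case's wooden lid, 0 shut, 1.9 rad fully open (its stop). The lid weighs 0.2 kg, is 8 mm thick and swings almost freely: by its own weight it falls shut below about 1.4 rad and falls open to the stop above about 1.5 rad.
- lid_handle (a point): middle of the lid's steel bar handle, a round bar of 11 mm diameter and 100 mm long parallel to the hinge (along the case's y), 35 mm above the lid's top and 8 mm in from the lid's front edge. Its posts (8 mm diameter) stand 42 mm either side of this point. Turns with the lid.
- lid_hinge (a point): a point on the hinge axis, at the middle of the case's far (+x) top edge; the axis runs along the case's y. With the lid shut the handle lies 142 mm nearer the front (-x of the case) and 43 mm higher than this point; as it opens, the handle goes up and over to the far side.
- long_centre (a point): centre of the long copper block, 90 (x) x 40 (y) x 35 (z) mm, smooth, with two dark cooling bores in each end, about 0.6 to 0.85 kg. Starts on the floor of the case (5 mm above the table). The axes are the block's own.
- short_centre (a point): centre of the short copper block, 55 (x) x 40 (y) x 35 (z) mm, about 0.43 kg, which looks the same but for its length and stays in the case.
- seat_face (a point): centre of the bare, level top face of the ground steel reference block, 90 (x) x 40 (y) mm, 42 mm above the table; the block stands on a 150 x 100 x 12 mm grey plate fixed to the table. At the +x end of the face stands the end stop, a dark steel plate 40 mm wide and 12 mm thick, its top 12 mm above the face; the other three sides are open. A long block against the stop and central across the face lies centred on this point, 17.5 mm above it.
- flux: white screw-lid jar of 56 mm diameter, 60 mm tall, standing between the case and the seat; origin under its centre
- brush: brush 150 mm long lying on the table between the case and the seat, nearest the robot; origin under its middle
There are look-alikes about, which are no part of the job. What is shaped like the part that bears seat_face but purple or red is not meant.

How it is judged:
By the outcome, as a careful person would: the job done as asked, in the order asked, and still so for the second after the job is handed in, with the robot touching nothing.
It also fails if it takes over 61 s, if anything falls off the work surface, if the arm or the gripper's body presses on something with over 40 N, if the wrist force passes 120 N, or if a joint passes its speed limit or range.

ROBOT

A 7-joint arm with a two-finger parallel gripper is mounted at the origin on the work surface. World frame = base frame: x ahead of the robot, y to its left, z up, the work surface at z = 0. Lengths are in m, angles in rad, forces in N, time in s.
With the tool pointing down it reaches from about 0.4 to 0.85 m from the base axis. Payload 10.4 kg.
Tool frame: the origin (TCP) lies midway between the tips of the shut fingers; the grasp point (between the pads) lies 19 mm behind it; z points along the fingers, x is the direction in which the jaws open and shut, and the axes are right-handed (so a half turn about z gives the same grasp; the last joint's range is limited). The gripper opens to 85 mm and grips with 20 to 120 N. Pads are 22 mm wide; open, the fingers measure 114 mm over their backs; the gripper's body (76 mm by 85 mm) begins 54 mm behind the grasp point. The pads swing forward as they close: fully open they stand 13 mm farther back than shut.
Start: joints at [1.135, 0.332, -0.065, 1.46, 0.022, 1.35, -0.088], TCP at [0.251, -0.573, 0.208] pointing down, gripper open.
Joint ranges: [-2.6, 2.6], [-0.5, 2.12], [-1.47, 1.34], [0.16, 2.42], [-1.27, 4.41], [0.06, 2.06], [-2.6, 2.6]. Speed limits (rad/s): [2.22, 2.22, 2.79, 2.79, 3.14, 3.14, 3.14].

INTERFACE

Orientations are given as a unit quaternion [x, y, z, w].
In Python, from workcell import manip, cams gives the robot as it stands.
- The arm moves only by the tool move_arm, never from a script. Its argument "moves" is a list of rows, each a list of 7 numbers: the turn, a rotation vector about the tool's x, y, z in degrees, then the shift along the tool's x, y, z in m, then the finger opening in m, from 0 to 0.0854. A call has 1 to 10 rows; each row is the pose to reach, as a shift and turn from the pose commanded when the call began, along the tool's axes at that moment; what a row does not reach only later rows make up. A row lasts 1/10 s, in which the tool goes at most 50 mm and 8.59 degrees, less where a joint would pass 70% of its speed; a pose out of reach is approached as far as the arm can. A call with a gripper value outside its range is refused whole. The fingers move at their own pace and stop on an object; "grip_force" is the grip in N (left out, the last holds). Time passes only in rows, so rows that repeat a pose let the fingers close. It gives the time, the measured TCP pose, the force and the opening at its end, in the units of the state.
- manip.get_obs(): the state, without advancing time (a new reading comes with each control period).
- cams.camera(name): name is "side" or "top" or "wrist"; returns the picture (400x640x3 uint8, red, green, blue); there is no depth.
- cams.camera_params(name): a dict with "fx", "fy", "cx", "cy" (pixels), "xyz" and "rotation" of the camera in the world. Camera axes: x right, y up, looking along -z (the intrinsics and any distortion apply to the point x, -y, -z); pixel columns grow to the right and rows downward; lengths in m; the calibration is good to about 2 mm. A picture is of the moment at which its call begins: read the wrist's pose just before it. camera_params takes no time and is no camera call; for the wrist camera it gives the pose at the moment of the call.
- manip.hand_in(): hands the job in, once; it reports no verdict.
The state is a dict: "clock": time; "joint_pos": joint angles; "joint_velocities": joint speeds; "tau": joint torques, N m; "position": TCP position; "ee_rot": TCP orientation; "ft_force": force on the tool from outside, world axes, zero at the start; "torque": the same for the moment, N m; "grip_width": opening from 0.0 (shut) to 1.0 (fully open).
Only numpy, scipy, OpenCV 4.12 (cv2) and the standard library are available. Lean on these libraries where they do the work, as an engineer would, in place of code of your own. Each camera call takes 0.05 s, during which the arm holds its last target. There are 200 camera calls.

## Working session

There is one attempt and no reset: what is moved stays moved. The work goes in short steps, Python scripts to look and compute and a tool call to move; the robot and the scene stay as the last step left them, time stands still between calls to the robot, and variables do not carry over. Pictures are saved under pics/ and viewed, about 8 in all and at most 12, crops included, and the job is handed in when it is done.

Besides the shell and the picture viewer there is one more tool, called after ">>>" as name([rows], argument=value, ...), one row to a line, values as JSON. move_arm: Moves the arm, as the interface text tells. Its arguments: {"type":"object","properties":{"moves":{"type":"array","items":{"type":"array","items":{"type":"number"}}},"grip_force":{"type":"number"}},"required":["moves"]}

```bash
mkdir -p pics; ls; cat > h.py <<'E'
from workcell import manip, cams
import numpy as np, cv2
from scipy.spatial.transform import Rotation as R
def rot(p):
    r=np.array(p['rotation'],float); return r if r.shape==(3,3) else R.from_quat(r).as_matrix()
def ray(p,uv):
    d=np.array([(uv[0]-p['cx'])/p['fx'],-(uv[1]-p['cy'])/p['fy'],-1.]); return rot(p)@d
def onz(p,uv,z):
    d=ray(p,uv); o=np.array(p['xyz']); return o+d*(z-o[2])/d[2]
def proj(p,X):
    c=rot(p).T@(np.array(X)-np.array(p['xyz'])); return np.array([p['cx']+p['fx']*c[0]/-c[2],p['cy']-p['fy']*c[1]/-c[2]])
def save(im,n): cv2.imwrite('pics/'+n,im[:,:,::-1])
E
python3 - <<'E'
from h import *
for n in ('top','side'):
    im=cams.camera(n); save(im,n+'0.png'); print(cams.camera_params(n))
print(manip.get_obs())
E
```

```text
pics
{'fx': 442.94806930500033, 'fy': 442.94806930500033, 'cx': 317.4274838715304, 'cy': 202.63385486187406, 'xyz': array([ 0.28000869, -0.06107835,  1.20920946]), 'rotation': array([ 0.06251395, -0.0707562 , -0.69705965,  0.71076959])}
{'fx': 457.06593940194557, 'fy': 457.06593940194557, 'cx': 324.17902213644794, 'cy': 196.90795659245342, 'xyz': array([0.37153139, 0.81129871, 0.7631417 ]), 'rotation': array([-0.03158523,  0.43872067,  0.89686593, -0.04645483])}
{'clock': 0.1, 'joint_pos': array([ 1.13543905,  0.33281829, -0.06469377,  1.46086453,  0.02160406,
        1.34988321, -0.08848052]), 'joint_velocities': array([ 0.00175022, -0.00330037, -0.00011187, -0.00268144, -0.00086609,
       -0.00191664,  0.00153708]), 'tau': array([ 1.33978501e-03, -6.26746130e+01,  4.92478616e-02, -3.92429852e+01,
        1.64235185e-02,  6.92449277e-03, -3.18160448e-05]), 'position': array([ 0.25055582, -0.57218193,  0.20718605]), 'ee_rot': array([ 8.37008663e-01, -5.47189264e-01, -5.51406727e-04, -3.22771554e-04]), 'ft_force': array([-0.12105986, -0.10120064, -0.39022137]), 'torque': array([0.03079071, 0.01477463, 0.03511275]), 'grip_width': 0.9980985717229505}
```

View pics/top0.png

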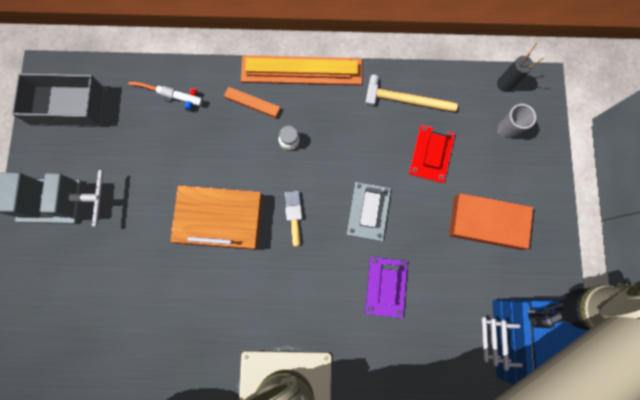

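View pics/side0.png

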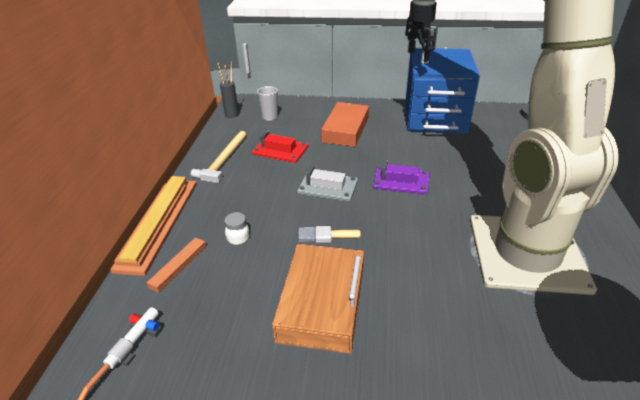

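Candidates: the case is the wooden box at top (217,216), not the orange brick (492,221) or the tray (58,98). The seat is the grey fixture (370,210), not the red (433,152) or purple (388,287) ones. The jar is at (289,138) and the brush at (294,218). I'll check these in one close crop.

```bash
python3 - <<'E'
import cv2,numpy as np
im=cv2.imread('pics/top0.png')
a=cv2.resize(im[175:260,160:270],None,fx=6,fy=6,interpolation=cv2.INTER_CUBIC)[:, :]
b=cv2.resize(im[175:250,340:400],None,fx=6,fy=6,interpolation=cv2.INTER_CUBIC)
a=cv2.resize(a,None,fx=4/6,fy=4/6)
c=np.zeros((450,800,3),np.uint8); c[:a.shape[0],:a.shape[1]]=a; c[:450,440:800]=b
cv2.imwrite('pics/crop.png',c)
E
```

```text
(no output)
```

View pics/crop.png

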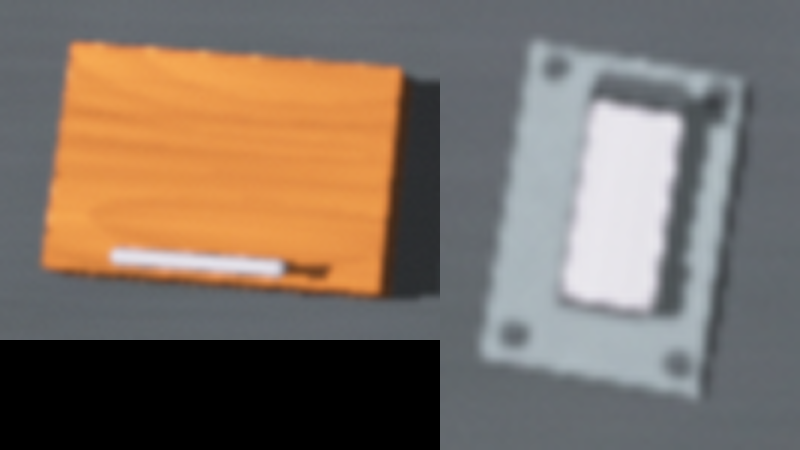

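```bash
python3 - <<'E'
from h import *
p=cams.camera_params('top')
L=[onz(p,u,.058) for u in [(177.5,185.5),(260.5,192),(255.5,249),(170.5,242)]]
H=[onz(p,u,.093) for u in [(187.5,238.75),(230.75,242)]]
S=[onz(p,u,.042) for u in [(365,191.3),(380.8,193.7),(375.8,227.5),(360,225.3)]]
P=[onz(p,u,.012) for u in [((532-440)/6+340,40/6+175),(745-440,0),((702-440)/6+340,398/6+175),((482-440)/6+340,358/6+175)]]
P[1]=onz(p,((745-440)/6+340,77/6+175),.012)
f=lambda Q:[np.round(q[:2],4).tolist() for q in Q]
for n,Q in zip('LHSP',(L,H,S,P)):
    Q=np.array(Q);print(n,f(Q),'mean',Q.mean(0).round(4),'lens',[np.linalg.norm(Q[i]-Q[i-1]).round(3) for i in range(len(Q))])
yaw=lambda v:np.degrees(np.arctan2(v[1],v[0])).round(1)
for Q in (L,S,P): print('x-axis yaw',yaw(Q[0]-Q[3]),yaw(Q[1]-Q[2]),'y',yaw(Q[0]-Q[1])-90,yaw(Q[3]-Q[2])-90)
print('H',yaw(H[0]-H[1])-90)
for n,u,z in (('flux',(289,138),.03),('brush',(294,218),.01)): print(n,onz(p,u,z))
o=manip.get_obs(); print(R.from_quat(o['ee_rot']).as_matrix().round(3))
E
```

```text
L [[0.5386, 0.2997], [0.5256, 0.079], [0.3745, 0.0856], [0.3883, 0.3061]] mean [0.4568 0.1926 0.058 ] lens [np.float64(0.15), np.float64(0.221), np.float64(0.151), np.float64(0.221)]
H [[0.3941, 0.253], [0.388, 0.1441]] mean [0.391  0.1985 0.093 ] lens [np.float64(0.109), np.float64(0.109)]
S [[0.5369, -0.2006], [0.5312, -0.2432], [0.439, -0.2291], [0.4441, -0.1871]] mean [ 0.4878 -0.215   0.042 ] lens [np.float64(0.094), np.float64(0.043), np.float64(0.093), np.float64(0.042)]
P [[0.5704, -0.1773], [0.5549, -0.276], [0.4057, -0.2546], [0.4219, -0.1549]] mean [ 0.4882 -0.2157  0.012 ] lens [np.float64(0.15), np.float64(0.1), np.float64(0.151), np.float64(0.101)]
x-axis yaw -2.5 -2.5 y -3.4000000000000057 -3.5999999999999943
x-axis yaw -8.3 -8.7 y -7.599999999999994 -6.900000000000006
x-axis yaw -8.6 -8.2 y -8.900000000000006 -9.200000000000003
H -3.200000000000003
flux [0.68703071 0.00970046 0.03      ]
brush [ 0.46509712 -0.00969594  0.01      ]
[[ 0.401 -0.916 -0.001]
 [-0.916 -0.401  0.001]
 [-0.001  0.    -1.   ]]
```

>>> move_arm([
  [0, 0, -30, -0.195, -0.358, -0.04, 0.0854],
  [0, 0, -30, -0.195, -0.358, -0.04, 0.0854],
  [0, 0, -30, -0.195, -0.358, -0.04, 0.0854],
  [0, 0, -30, -0.195, -0.358, -0.04, 0.0854],
  [0, 0, -30, -0.195, -0.358, -0.04, 0.0854],
  [0, 0, -30, -0.195, -0.358, -0.04, 0.0854],
  [0, 0, -30, -0.195, -0.358, -0.04, 0.0854],
  [0, 0, -30, -0.195, -0.358, -0.04, 0.0854],
  [0, 0, -30, -0.195, -0.358, -0.04, 0.0854],
], grip_force=20)

```text
clock: 1.0
position: [0.5039, -0.2438, 0.2484]
ee_rot: [0.951, -0.308, 0.001, -0.001]
ft_force: [-0.8, 0.9, -0.2]
grip_width: 1.002
```

```bash
cat >> h.py <<'E'
def rel(*targets):
    "targets: (x,y,z,yaw deg[,pitch deg of tool about world axis y]) TCP pose -> tool-axis rotvec deg & shift"
    o=manip.get_obs(); M=R.from_quat(o['ee_rot']); P=o['position']
    for t in targets:
        a=np.radians(t[3]); T=R.from_matrix(np.array([[np.cos(a),np.sin(a),0],[np.sin(a),-np.cos(a),0],[0,0,-1.]]))
        print(np.degrees((M.inv()*T).as_rotvec()).round(1).tolist(),M.inv().apply(np.array(t[:3])-P).round(4).tolist())
E
python3 -c "
from h import *
rel((.391,.1985,.2,-3.1))"
```

```text
[-0.1, -0.1, -32.7] [-0.3505, -0.2922, 0.0491]
```

>>> move_arm([
  [-0.1, -0.1, -32.7, -0.35, -0.292, 0.049, 0.0854],
  [-0.1, -0.1, -32.7, -0.35, -0.292, 0.049, 0.0854],
  [-0.1, -0.1, -32.7, -0.35, -0.292, 0.049, 0.0854],
  [-0.1, -0.1, -32.7, -0.35, -0.292, 0.049, 0.0854],
  [-0.1, -0.1, -32.7, -0.35, -0.292, 0.049, 0.0854],
  [-0.1, -0.1, -32.7, -0.35, -0.292, 0.049, 0.0854],
  [-0.1, -0.1, -32.7, -0.35, -0.292, 0.049, 0.0854],
  [-0.1, -0.1, -32.7, -0.35, -0.292, 0.049, 0.0854],
  [-0.1, -0.1, -32.7, -0.35, -0.292, 0.049, 0.0854],
  [-0.1, -0.1, -32.7, -0.35, -0.292, 0.049, 0.0854],
])

```text
clock: 2.0
position: [0.3893, 0.1974, 0.1987]
ee_rot: [1.0, -0.028, -0.001, 0.0]
ft_force: [0.4, 0.2, 0.3]
grip_width: 1.003
```

```bash
python3 -c "
from h import *
p=cams.camera_params('wrist'); im=cams.camera('wrist'); save(im,'w1.png')
o=manip.get_obs(); print(o['position'],p['xyz'],p['fx'])
print('expected handle px',proj(p,(.394,.253,.093)),proj(p,(.388,.144,.093)))
rel((.391,.1985,.074,-3.1))"
```

```text
[0.38995875 0.19586947 0.19861247] [0.39503951 0.27380992 0.36496559] 323.4902128413321
expected handle px [322.47786307 119.86391281] [322.59778449 241.02246104]
[0.1, 0.1, -0.2] [0.0012, -0.0028, 0.1246]
```

View pics/w1.png

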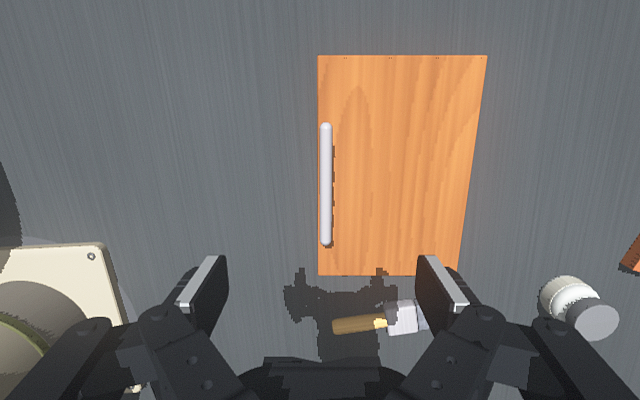

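The wrist view shows the bar at column 326, rows 122–247, about 4 px from prediction.

```bash
python3 -c "
from h import *
p=cams.camera_params('wrist')
a=onz(p,(326,123),.093);b=onz(p,(326,246),.093);print(a,b)
# lid corners at z .058
for u in ((318,55),(487,55),(459,275),(317,275)): print(onz(p,u,.058))
m=(a+b)/2; m=(m+np.array([.391,.1985,.093]))/2; print(m)
rel((m[0],m[1],.074,-3.1))"
```

```text
[0.39748063 0.24879773 0.093     ] [0.39145487 0.13725763 0.093     ]
[0.393848   0.30428475 0.058     ]
[0.54112277 0.29563187 0.058     ]
[0.5321335  0.07727493 0.058     ]
[0.37932563 0.08590994 0.058     ]
[0.39273387 0.19576384 0.093     ]
[0.1, 0.1, -0.2] [0.0031, -0.0002, 0.1246]
```

>>> move_arm([
  [0, 0, 0, 0.004, 0, 0.04, 0.06],
  [0, 0, 0, 0.004, 0, 0.08, 0.06],
  [0, 0, 0, 0.004, 0, 0.11, 0.05],
  [0, 0, 0, 0.004, 0, 0.123, 0.04],
  [0, 0, 0, 0.004, 0, 0.123, 0.02],
  [0, 0, 0, 0.004, 0, 0.123, 0.0],
  [0, 0, 0, 0.004, 0, 0.123, 0.0],
  [0, 0, 0, 0.004, 0, 0.123, 0.0],
  [0, 0, 0, 0.004, 0, 0.123, 0.0],
], grip_force=20)

```text
clock: 2.95
position: [0.3959, 0.192, 0.0766]
ee_rot: [0.999, -0.032, -0.0, 0.001]
ft_force: [0.3, 0.7, -0.2]
grip_width: -0.001
```

```bash
python3 -c "
from h import *
im=cams.camera('wrist'); s=cams.camera('side'); a=cv2.resize(im[100:400,150:500],(525,450)); b=cv2.resize(s[200:380,240:420],(270,270))
c=np.zeros((450,795,3),np.uint8); c[:,:525]=a; c[:270,525:]=b; save(c,'w2.png'); print(manip.get_obs()['grip_width'])"
```

```text
0.0007288273845104133
```

View pics/w2.png

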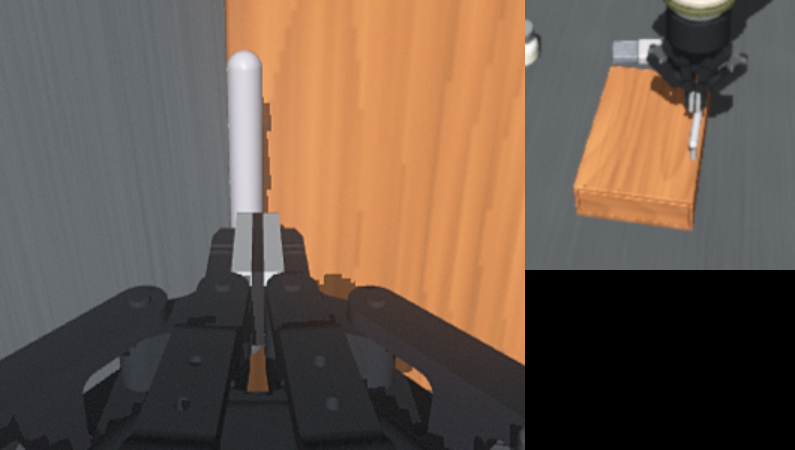

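```bash
python3 -c "
from h import *
p=cams.camera_params('wrist');o=manip.get_obs();P=o['position'];M=R.from_quat(o['ee_rot'])
c=lambda X:((proj(p,X)-[150,100])*1.5).round(0)
print(P,p['xyz'],o['ft_force'])
for z in (0,-.019,-.04): print(z,c(P+M.apply([0,0,z])), 'pad edge',c(P+M.apply([0,-.011,z])))
for z in (.07,.08,.093,.1): print('bar end +y',z,onz(p,(150+245/1.5,100+52/1.5),z))
print('width mm scale', [33/1.5/p['fx']*(p['xyz'][2]-z) for z in (.07,.093)])
"
```

```text
[0.3956279  0.19198135 0.07628085] [0.40179717 0.26855242 0.24251119] [ 0.05592702  0.31171285 -0.24473642]
0 [255. 205.] pad edge [255. 177.]
-0.019 [254. 228.] pad edge [254. 198.]
-0.04 [254. 262.] pad edge [254. 228.]
bar end +y 0.07 [0.39590079 0.24790295 0.07      ]
bar end +y 0.08 [0.39624259 0.24909994 0.08      ]
bar end +y 0.093 [0.39668693 0.25065603 0.093     ]
bar end +y 0.1 [0.39692618 0.25149393 0.1       ]
width mm scale [np.float64(0.01173218211781018), np.float64(0.010167992600125493)]
```

```bash
python3 -c "
from h import *
p=cams.camera_params('side');o=manip.get_obs();P=o['position']
im=cams.camera('side'); save(cv2.resize(im[235:315,310:410],(800,640),interpolation=cv2.INTER_CUBIC)[:600],'s2.png')
c=lambda X:((proj(p,X)-[310,235])*8).round(0)
for z in (0,.01,.019,.03): print(z,c(P+[0,0,z]),c(P+[0,.011,z]))
print('bar ends',c((.3967,.2507,.093)),c((.391,.142,.093)),'lid corner',c((.3856,.306,.058)),c((.377,.0857,.058)))
"
```

```text
0 [338. 351.] [335. 384.]
0.01 [339. 323.] [336. 357.]
0.019 [339. 298.] [337. 332.]
0.03 [340. 267.] [337. 300.]
bar ends [319. 491.] [369. 161.] lid corner [348. 786.] [429. 110.]
```

View pics/s2.png

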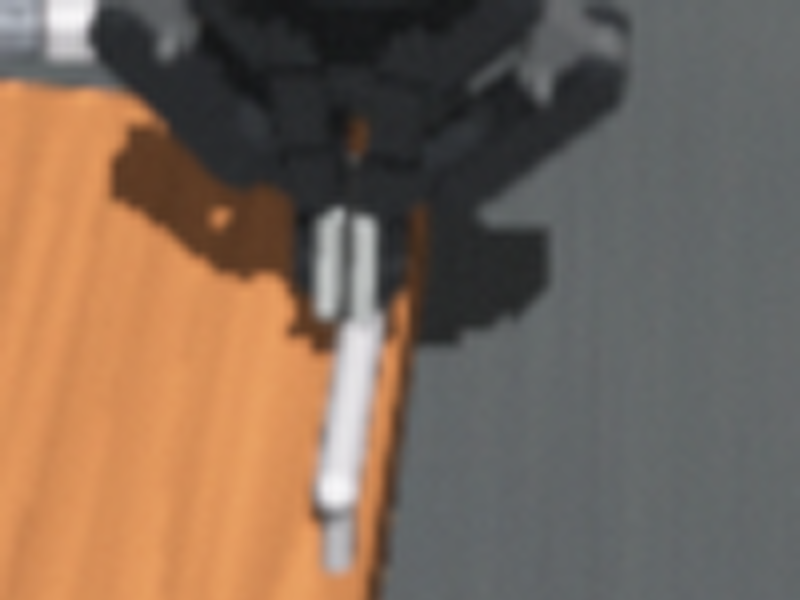

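```bash
python3 -c "
from h import *
p=cams.camera_params('wrist');o=manip.get_obs();P=o['position'];M=R.from_quat(o['ee_rot'])
for h in (-.011,0,.011):
  for z in (0,-.013,-.03,-.05): print(h,z,proj(p,P+M.apply([-.0427,h,z])).round(0),proj(p,P+M.apply([.0427,h,z])).round(0))
print(M.inv().apply(p['xyz']-P), M.inv().as_matrix()@rot(p))
"
```

```text
-0.011 0 [242. 218.] [397. 218.]
-0.011 -0.013 [236. 228.] [403. 228.]
-0.011 -0.03 [227. 242.] [412. 242.]
-0.011 -0.05 [213. 264.] [425. 264.]
0 0 [244. 237.] [396. 236.]
0 -0.013 [238. 247.] [401. 247.]
0 -0.03 [229. 263.] [410. 263.]
0 -0.05 [216. 287.] [422. 287.]
0.011 0 [245. 254.] [394. 254.]
0.011 -0.013 [240. 266.] [400. 266.]
0.011 -0.03 [231. 283.] [408. 283.]
0.011 -0.05 [219. 310.] [420. 310.]
[ 0.00107121 -0.07662516 -0.1663399 ] [[ 9.99999587e-01  3.71333155e-04  8.29282717e-04]
 [ 6.04749271e-04 -9.53169219e-01 -3.02436892e-01]
 [ 6.78141915e-04  3.02437269e-01 -9.53169050e-01]]
```

The visible fingertips sit about 20 mm behind the reported TCP in both the wrist and side views, so the fingers closed just above the bar. I'll open, go 20 mm lower and watch the force.

>>> move_arm([
  [0, 0, 0, 0, 0, -0.004, 0.05],
  [0, 0, 0, 0, 0, -0.004, 0.05],
  [0, 0, 0, 0, 0, -0.004, 0.05],
  [0, 0, 0, 0, 0, 0.006, 0.05],
  [0, 0, 0, 0, 0, 0.012, 0.05],
  [0, 0, 0, 0, 0, 0.018, 0.05],
  [0, 0, 0, 0, 0, 0.02, 0.05],
  [0, 0, 0, 0, 0, 0.02, 0.05],
], grip_force=20)

```text
clock: 3.9
position: [0.395, 0.1919, 0.0554]
ee_rot: [0.999, -0.032, -0.002, 0.001]
ft_force: [-0.2, 0.5, 0.0]
grip_width: 0.585
```

>>> move_arm([
  [0, 0, 0, 0, 0, 0, 0.02],
  [0, 0, 0, 0, 0, 0, 0.0],
  [0, 0, 0, 0, 0, 0, 0.0],
  [0, 0, 0, 0, 0, 0, 0.0],
  [0, 0, 0, 0, 0, 0, 0.0],
], grip_force=20)

```text
clock: 4.4
position: [0.3922, 0.1922, 0.0556]
ee_rot: [1.0, -0.031, -0.004, 0.002]
ft_force: [-16.0, 0.0, 13.4]
grip_width: 0.113
```

>>> move_arm([
  [0, 0, 0, -0.002, 0, -0.002, 0.0],
  [0, 0, 0, -0.003, 0, -0.004, 0.0],
  [0, 0, 0, -0.003, 0, -0.006, 0.0],
], grip_force=30)

```text
clock: 4.7
position: [0.3943, 0.1922, 0.0626]
ee_rot: [0.999, -0.032, 0.001, -0.0]
ft_force: [9.6, 1.1, -5.9]
grip_width: 0.115
```

>>> move_arm([
  [0, 0, 0, 0.004, 0, -0.009, 0.0],
  [0, 0, 0, 0.0105, 0, -0.021, 0.0],
  [0, 0, 0, 0.0165, 0, -0.032, 0.0],
  [0, 0, 0, 0.024, 0, -0.043, 0.0],
  [0, 0, 0, 0.032, 0, -0.053, 0.0],
  [0, 0, 0, 0.0415, 0, -0.062, 0.0],
  [0, 0, 0, 0.0415, 0, -0.062, 0.0],
], grip_force=30)

```text
clock: 5.4
position: [0.4344, 0.1897, 0.1251]
ee_rot: [0.999, -0.032, -0.002, 0.001]
ft_force: [-6.5, 0.1, 3.9]
grip_width: 0.114
```

>>> move_arm([
  [0, 0, 0, 0.009, 0, -0.009, 0.0],
  [0, 0, 0, 0.0195, 0, -0.0165, 0.0],
  [0, 0, 0, 0.0305, 0, -0.0235, 0.0],
  [0, 0, 0, 0.042, 0, -0.029, 0.0],
  [0, 0, 0, 0.0545, 0, -0.0335, 0.0],
  [0, 0, 0, 0.067, 0, -0.037, 0.0],
  [0, 0, 0, 0.08, 0, -0.0395, 0.0],
  [0, 0, 0, 0.093, 0, -0.0405, 0.0],
  [0, 0, 0, 0.093, 0, -0.0405, 0.0],
], grip_force=30)

```text
clock: 6.3
position: [0.5285, 0.1842, 0.1648]
ee_rot: [0.999, -0.032, -0.001, -0.0]
ft_force: [-1.0, 2.2, 5.2]
grip_width: 0.113
```

>>> move_arm([
  [0, 0, 0, 0.013, 0, -0.0005, 0.0],
  [0, 0, 0, 0.026, 0, 0.0, 0.0],
  [0, 0, 0, 0.0385, 0, 0.0025, 0.0],
  [0, 0, 0, 0.051, 0, 0.0055, 0.0],
  [0, 0, 0, 0.063, 0, 0.01, 0.0],
  [0, 0, 0, 0.075, 0, 0.015, 0.0],
  [0, 0, 0, 0.082, 0, 0.0185, 0.0],
  [0, 0, 0, 0.082, 0, 0.0185, 0.0],
], grip_force=30)

```text
clock: 7.1
position: [0.6097, 0.179, 0.1446]
ee_rot: [0.999, -0.032, -0.001, -0.0]
ft_force: [0.9, 5.0, 0.1]
grip_width: 0.111
```

>>> move_arm([
  [0, 0, 0, 0, 0, 0, 0.026],
  [0, 0, 0, 0.002, 0, 0, 0.026],
  [0, 0, 0, 0.004, 0, -0.03, 0.026],
  [0, 0, 0, 0.004, 0, -0.07, 0.026],
  [0, 0, 0, 0.004, 0, -0.11, 0.026],
  [0, 0, 0, -0.04, 0, -0.13, 0.06],
  [0, 0, 0, -0.09, 0, -0.13, 0.06],
  [0, 0, 0, -0.14, 0, -0.13, 0.06],
  [0, 0, 0, -0.17, 0, -0.13, 0.06],
  [0, 0, 0, -0.17, 0, -0.13, 0.06],
])

```text
clock: 8.1
position: [0.4366, 0.1895, 0.2766]
ee_rot: [1.0, -0.031, 0.0, 0.002]
ft_force: [1.0, -0.0, 0.5]
grip_width: 0.701
```

```bash
python3 -c "
from h import *
p=cams.camera_params('wrist'); im=cams.camera('wrist'); s=cams.camera('top'); save(s,'t3.png');save(im,'w3full.png')
np.save('p3.npy',p,allow_pickle=True)
b=cv2.resize(s[165:260,160:270],(440,380)); c=np.zeros((580,640,3),np.uint8); c[:400]=im
c[400:580,:208]=cv2.resize(b,(208,180)); save(c,'w3.png'); print(manip.get_obs()['position'])"
```

```text
[0.43969988 0.1883423  0.2763366 ]
```

View pics/w3.png

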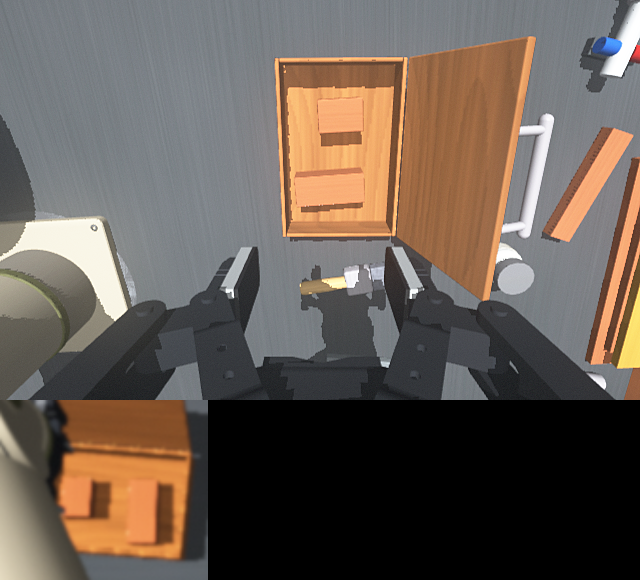

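The lid is fully open. The long block is in the -y half, at about (330,188). I'll take an enlarged crop to measure it.

```bash
python3 -c "
import cv2
a=cv2.imread('pics/w3full.png')[155:245,270:400]; cv2.imwrite('pics/c3.png',cv2.resize(a,(780,540),interpolation=cv2.INTER_CUBIC))"
```

```text
(no output)
```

View pics/c3.png

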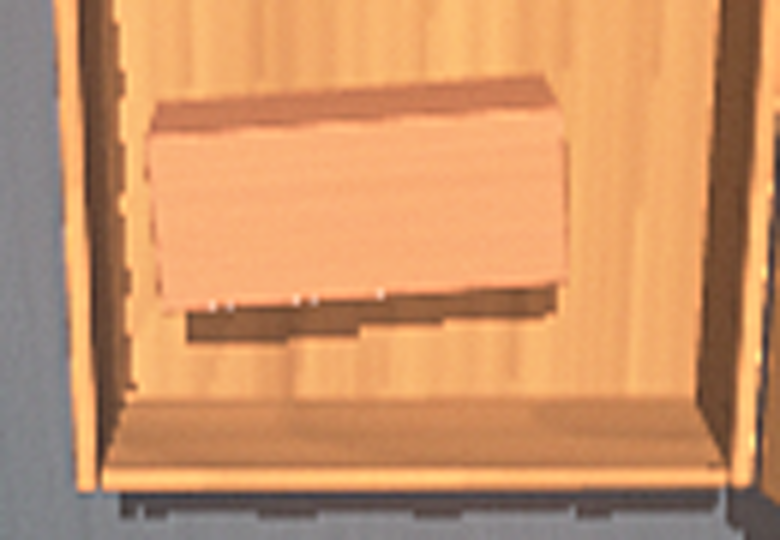

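```bash
python3 -c "
from h import *
p=np.load('p3.npy',allow_pickle=True).item()
Q=np.array([onz(p,(270+u/6,155+v/6),.04) for u,v in ((563,108),(567,283),(163,310),(150,135))])
print(Q.round(4),Q.mean(0)); L=[np.linalg.norm(Q[i]-Q[i-1]) for i in range(4)];print(L)
d=(Q[0]+Q[1]-Q[2]-Q[3]);yaw=np.degrees(np.arctan2(d[1],d[0]));print('yaw',yaw)
t=cams.camera_params('top')
T=np.array([onz(t,(160+u/1.891,165+(v-400)/1.891),.04) for u,v in ((158,481),(130,480),(155,544),(128,541))]);print('top',T.mean(0))
# case rim corners z=.05 wrist
for u,v in ((80,490),(750,490)): print('rim',onz(p,(270+u/6,155+v/6),.05))
m=Q.mean(0)
rel((m[0],m[1],.2,yaw+90),(m[0],m[1],.2,yaw-90)); print(manip.get_obs()['joint_pos'])
"
```

```text
[[0.4904 0.1646 0.04  ]
 [0.4904 0.1251 0.04  ]
 [0.4014 0.1244 0.04  ]
 [0.4021 0.1642 0.04  ]] [0.44606631 0.14455441 0.04      ]
[np.float64(0.08833057236930007), np.float64(0.03949065927626398), np.float64(0.0889510307937517), np.float64(0.039812017577568734)]
yaw 0.35641350996668336
top [0.44160773 0.14387024 0.04      ]
rim [0.3804753  0.08686717 0.05      ]
rim [0.52857928 0.07756164 0.05      ]
[0.1, 0.1, -94.1] [0.0092, 0.0431, 0.0765]
[0.1, -0.1, 85.9] [0.0092, 0.0431, 0.0765]
[ 0.38913008  0.02727382 -0.89170313  1.68319508  0.02398677  1.44288211
 -0.57051603]
```

>>> move_arm([
  [0, 0, -94, 0.008, 0.043, 0.05, 0.06],
  [0, 0, -94, 0.008, 0.043, 0.05, 0.06],
  [0, 0, -94, 0.008, 0.043, 0.05, 0.06],
  [0, 0, -94, 0.008, 0.043, 0.05, 0.06],
  [0, 0, -94, 0.008, 0.043, 0.05, 0.06],
  [0, 0, -94, 0.008, 0.043, 0.05, 0.06],
  [0, 0, -94, 0.008, 0.043, 0.05, 0.06],
  [0, 0, -94, 0.008, 0.043, 0.05, 0.06],
  [0, 0, -94, 0.008, 0.043, 0.05, 0.06],
  [0, 0, -94, 0.008, 0.043, 0.05, 0.06],
])

```text
clock: 9.2
position: [0.4454, 0.1452, 0.2256]
ee_rot: [0.752, 0.66, -0.001, -0.001]
ft_force: [0.3, 0.4, -0.1]
grip_width: 0.708
```

>>> move_arm([
  [0, 0, -8.5, 0, 0, 0, 0.06],
  [0, 0, -8.5, 0, 0, 0, 0.06],
  [0, 0, -8.5, 0, 0, 0, 0.06],
])

```text
clock: 9.5
position: [0.445, 0.1456, 0.2256]
ee_rot: [0.704, 0.71, -0.001, -0.001]
ft_force: [1.0, -0.9, -0.1]
grip_width: 0.701
```

```bash
python3 -c "
from h import *
o=manip.get_obs();print(o['position'],o['joint_pos'],o['grip_width']); rel((.445,.1444,.03,90.4))"
```

```text
[0.44496068 0.14557073 0.22561306] [ 0.46488377  0.02538567 -0.87548731  1.78951239  0.019286    1.33864918
  1.16400913] 0.701443395648563
[-0.2, 0.0, 0.1] [-0.0011, 0.0006, 0.1956]
```

>>> move_arm([
  [0, 0, 0, -0.001, 0, 0.05, 0.06],
  [0, 0, 0, -0.001, 0, 0.1, 0.06],
  [0, 0, 0, -0.001, 0, 0.145, 0.06],
  [0, 0, 0, -0.001, 0, 0.18, 0.06],
  [0, 0, 0, -0.001, 0, 0.195, 0.06],
  [0, 0, 0, -0.001, 0, 0.205, 0.06],
  [0, 0, 0, -0.001, 0, 0.21, 0.06],
])

```text
clock: 10.2
position: [0.4446, 0.1449, 0.0161]
ee_rot: [0.703, 0.711, -0.001, -0.0]
ft_force: [0.4, -0.4, 0.4]
grip_width: 0.704
```

>>> move_arm([
  [0, 0, 0, 0, 0, 0.004, 0.06],
  [0, 0, 0, 0, 0, 0.008, 0.06],
  [0, 0, 0, 0, 0, 0.01, 0.06],
  [0, 0, 0, 0, 0, 0.01, 0.06],
])

```text
clock: 10.6
position: [0.4441, 0.1447, 0.006]
ee_rot: [0.702, 0.712, -0.001, -0.0]
ft_force: [0.2, 0.1, 0.3]
grip_width: 0.704
```

>>> move_arm([
  [0, 0, 0, 0, 0, 0.004, 0.055],
  [0, 0, 0, 0, 0, 0.008, 0.055],
  [0, 0, 0, 0, 0, 0.01, 0.055],
  [0, 0, 0, 0, 0, 0.01, 0.055],
])

```text
clock: 11.0
position: [0.4436, 0.1446, -0.0046]
ee_rot: [0.702, 0.712, -0.001, -0.001]
ft_force: [-0.4, -0.5, -0.8]
grip_width: 0.649
```

```bash
python3 -c "
from h import *
im=cams.camera('side'); w=cams.camera('wrist')
c=np.zeros((560,800,3),np.uint8); c[:280,:440]=cv2.resize(im[240:350,260:400],(440,280)); c[:400,440:]=cv2.resize(w[150:400,200:425],(360,400)); save(c,'s4.png'); print(manip.get_obs()['ft_force'])"
```

```text
[0.47518956 0.5490706  0.46062144]
```

View pics/s4.png

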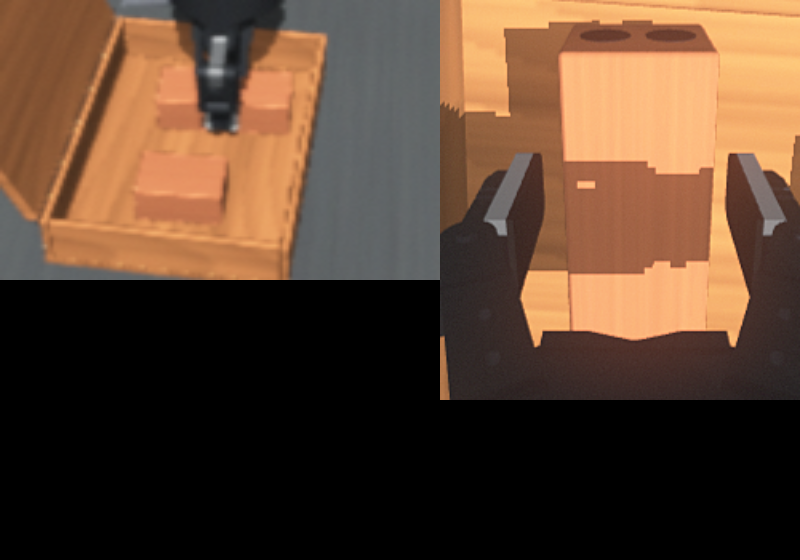

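>>> move_arm([
  [0, 0, 0, 0.001, 0, 0.004, 0.05],
  [0, 0, 0, 0.001, 0, 0.006, 0.045],
  [0, 0, 0, 0.001, 0, 0.006, 0.03],
  [0, 0, 0, 0.001, 0, 0.006, 0.03],
  [0, 0, 0, 0.001, 0, 0.006, 0.03],
], grip_force=60)

```text
clock: 11.6
position: [0.4436, 0.1456, -0.0105]
ee_rot: [0.702, 0.712, -0.001, -0.001]
ft_force: [1.0, 0.4, -5.6]
grip_width: 0.458
```

>>> move_arm([
  [0, 0, 0, 0, 0, -0.01, 0.03],
  [0, 0, 0, 0, 0, -0.03, 0.03],
  [0, 0, 0, 0, 0, -0.06, 0.03],
  [0, 0, 0, 0, 0, -0.1, 0.03],
  [0, 0, 0, 0, 0, -0.14, 0.03],
  [0, 0, 0, 0, 0, -0.15, 0.03],
  [0, 0, 0, 0, 0, -0.15, 0.03],
], grip_force=80)

```text
clock: 12.3
position: [0.4446, 0.1457, 0.1407]
ee_rot: [0.702, 0.712, -0.001, 0.001]
ft_force: [-0.3, 0.3, -9.5]
grip_width: 0.452
```

```bash
python3 -c "
from h import *
a=np.radians(-8.5);u=np.array([np.cos(a),np.sin(a)]); s=np.array([.488,-.215])
o=manip.get_obs();print(o['position'],o['ft_force'],o['grip_width'])
h=s-.06*u; print(h)
rel((.53,-.02,.17,40),(h[0],h[1],.12,81.5))"
```

```text
[0.44462792 0.14570216 0.14066521] [-0.26134336  0.27551169 -9.48383725] 0.4515086601432927
[ 0.42865905 -0.20613144]
[0.1, 0.1, 50.7] [-0.1669, 0.0832, -0.029]
[0.0, 0.1, 9.2] [-0.3516, -0.0205, 0.0213]
```

>>> move_arm([
  [0, 0, 3, -0.03, 0, 0, 0.03],
  [0, 0, 6, -0.07, -0.005, 0, 0.03],
  [0, 0, 9.2, -0.115, -0.01, 0, 0.03],
  [0, 0, 9.2, -0.16, -0.01, 0, 0.03],
  [0, 0, 9.2, -0.205, -0.015, 0, 0.03],
  [0, 0, 9.2, -0.25, -0.02, 0, 0.03],
  [0, 0, 9.2, -0.295, -0.02, 0.01, 0.03],
  [0, 0, 9.2, -0.33, -0.02, 0.02, 0.03],
  [0, 0, 9.2, -0.3515, -0.0205, 0.02, 0.03],
  [0, 0, 9.2, -0.3515, -0.0205, 0.02, 0.03],
])

```text
clock: 13.3
position: [0.4257, -0.2087, 0.117]
ee_rot: [0.759, 0.651, -0.002, -0.003]
ft_force: [0.6, 0.3, -8.1]
grip_width: 0.45
```

```bash
python3 -c "
from h import *
p=cams.camera_params('wrist'); w=cams.camera('wrist'); s=cams.camera('side'); np.save('p5.npy',p,allow_pickle=True)
save(w,'w5.png')
c=np.zeros((600,800,3),np.uint8); c[:300,:480]=cv2.resize(w[0:400],(480,300)); 
c[300:,:400]=cv2.resize(w[100:300,190:457],(400,300)); c[300:,400:]=cv2.resize(s[140:220,270:377],(400,300),interpolation=cv2.INTER_CUBIC); save(w,'w5.png');save(s,'s5.png');save(c,'c5.png'); o=manip.get_obs();print(o['position'],o['ft_force'],o['grip_width'])
for X in ((.4878,-.215,.042),): print(proj(p,X))"
```

```text
[ 0.42689078 -0.20523444  0.1179059 ] [ 0.67695101  0.14489923 -7.56257304] 0.45164073378629466
[326.07609208 267.41815311]
```

View pics/c5.png

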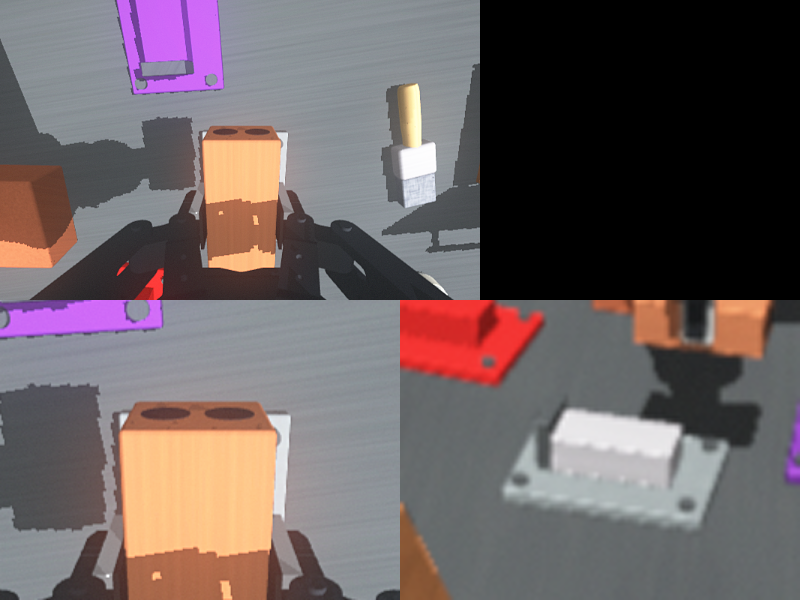

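>>> move_arm([
  [0, 0, 0, 0, 0.04, -0.02, 0.03],
  [0, 0, 0, 0, 0.08, -0.03, 0.03],
  [0, 0, 0, 0, 0.12, -0.03, 0.03],
  [0, 0, 0, 0, 0.16, -0.03, 0.03],
  [0, 0, 0, 0, 0.185, -0.03, 0.03],
  [0, 0, 0, 0, 0.19, -0.03, 0.03],
  [0, 0, 0, 0, 0.19, -0.03, 0.03],
  [0, 0, 0, 0, 0.19, -0.03, 0.03],
])

```text
clock: 14.2
position: [0.6153, -0.2329, 0.149]
ee_rot: [0.757, 0.654, -0.002, -0.001]
ft_force: [0.6, -0.1, -7.9]
grip_width: 0.453
```

```bash
python3 -c "
from h import *
p=cams.camera_params('wrist'); o=manip.get_obs(); w=cams.camera('wrist'); np.save('p6.npy',[p,o],allow_pickle=True)
save(w,'w6.png'); t=cams.camera('top'); save(t,'t6.png')
print(o['position'],o['ft_force'],proj(p,(.488,-.2153,.042)))
u0,v0=proj(p,(.488,-.2153,.042)).astype(int)
c=np.zeros((600,800,3),np.uint8); c[:400,:640]=w
print(u0,v0)
r=cv2.resize(w[max(0,v0-60):v0+60,u0-80:u0+80],(800,600),interpolation=cv2.INTER_CUBIC); save(r,'c6.png')
"
```

```text
[ 0.61533167 -0.232872    0.14901471] [ 0.63842426 -0.0995427  -7.88200772] [320.80680867  21.92179781]
320 21
```

View pics/w6.png

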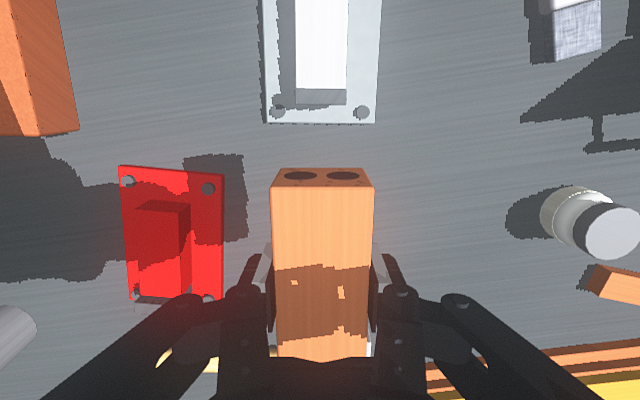

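The wrist view shows the white seat face at columns 294–348 above row 88, with the stop end at about row 104. The block's near end is at columns 270–375. I'll fit the edges numerically.

```bash
cat > e.py <<'E'
from h import *
p,o=np.load('p6.npy',allow_pickle=True); P=o['position'];M=R.from_quat(o['ee_rot'])
w=cv2.imread('pics/w6.png').astype(float)
def edge(row,a,b,ch,sg):
    s=cv2.GaussianBlur(w,(1,5),0)[row,a:b,ch]; g=sg*np.diff(s); i=int(np.argmax(g)); 
    j=slice(max(i-1,0),i+2); gg=np.clip(g[j],0,None); return a+.5+(np.arange(len(g))[j]*gg).sum()/gg.sum(), g[i]
def centre(rows,la,ra,z,ch,sl,sr):
    out=[]
    for r in rows:
        l,gl=edge(r,*la,ch,sl); q,gr=edge(r,*ra,ch,sr)
        out.append(np.r_[onz(p,(l,r),z)[:2],onz(p,(q,r),z)[:2],l,q])
    return np.array(out)
zt=P[2]+.0155+.035
S=centre(range(4,84,4),(285,302),(340,356),.042,2,1,-1)   # white face
B=centre(range(192,240,4),(262,280),(366,384),zt,2,1,-1)
for n,Q in (('S',S),('B',B)):
    print(n,'cols',Q[0,4:].round(1),Q[-1,4:].round(1))
    m=(Q[:,:2]+Q[:,2:4])/2; d=Q[:,:2]-Q[:,2:4]
    print(' width',np.linalg.norm(d,axis=1).mean().round(4))
    for c,k in (('L',Q[:,:2]),('R',Q[:,2:4]),('mid',m)):
        f=cv2.fitLine(k.astype(np.float32),cv2.DIST_HUBER,0,1e-4,1e-4).ravel(); f=f*np.sign(f[0]) if 0 else f
        if f[0]<0: f[:2]*=-1
        print(' ',c,'yaw',np.degrees(np.arctan2(f[1],f[0])).round(2),'y at x=.488',(f[3]+(.488-f[2])*f[1]/f[0]).round(4),'at TCP x',(f[3]+(P[0]-f[2])*f[1]/f[0]).round(4))
print('TCP',P,'tool yaw',np.degrees(np.arctan2(*M.as_matrix()[1::-1,0]))-90,M.as_euler('xyz',degrees=True))
E
python3 e.py
```

```text
S cols [294.7 347.5] [295.5 345.5]
 width 0.0396
  L yaw -9.23 y at x=.488 -0.2351 at TCP x -0.2558
  R yaw -8.99 y at x=.488 -0.1951 at TCP x -0.2152
  mid yaw -9.13 y at x=.488 -0.2151 at TCP x -0.2356
B cols [269.5 374.2] [271.7 371.7]
 width 0.0392
  L yaw -8.37 y at x=.488 -0.2345 at TCP x -0.2532
  R yaw -8.33 y at x=.488 -0.1949 at TCP x -0.2136
  mid yaw -8.47 y at x=.488 -0.2145 at TCP x -0.2335
TCP [ 0.61533167 -0.232872    0.14901471] tool yaw -8.381949930753862 [-1.79775044e+02  6.66415244e-02  8.16180501e+01]
```

```bash
cat >> h.py <<'E'
SU=np.array([np.cos(np.radians(-9.1)),np.sin(np.radians(-9.1))]); SV=np.array([-SU[1],SU[0]]); S0=np.array([.488,-.2151])
def seat(d,z,lat=.0006,yaw=81.6-.7):
    q=S0+SU*d+SV*lat; return (q[0],q[1],z,yaw)
def where():
    o=manip.get_obs(); q=o['position'][:2]-S0; M=R.from_quat(o['ee_rot']).as_matrix()
    print('along %.4f lat %.4f z %.4f yaw %.2f'%(q@SU,q@SV,o['position'][2],np.degrees(np.arctan2(M[1,0],M[0,0]))),o['ft_force'].round(1),o['torque'].round(2),o['grip_width'],'t',o['clock'])
E
python3 - <<'E'
from h import *
p,o=np.load('p6.npy',allow_pickle=True); P=o['position']
print('near end along', (onz(p,(320,187),P[2]+.0505)[:2]-P[:2])@SU, 'stop end', [(onz(p,(320,r),z)[:2]-S0)@SU for r,z in ((88,.054),(104,.054),(104,.042))])
where(); rel(seat(-.06,.09),seat(-.045,.04))
E
```

```text
near end along -0.04287699236197553 stop end [np.float64(0.04782586587374638), np.float64(0.05963719304940856), np.float64(0.05994613513383628)]
along 0.1287 lat 0.0019 z 0.1498 yaw 81.56 [ 0.2 -0.5 -7.9] [-0.02 -0.    0.01] 0.4543116287354084 t 14.3
[-0.2, 0.1, 0.7] [0.0011, -0.1886, 0.0603]
[-0.2, 0.1, 0.7] [0.001, -0.1734, 0.1103]
```

>>> move_arm([
  [0, 0, 0.7, 0, -0.04, 0, 0.03],
  [0, 0, 0.7, 0, -0.085, 0, 0.03],
  [0, 0, 0.7, 0, -0.13, 0, 0.03],
  [0, 0, 0.7, 0.001, -0.165, 0, 0.03],
  [-0.2, 0, 0.7, 0.001, -0.1755, 0.04, 0.03],
  [-0.2, 0, 0.7, 0.001, -0.1755, 0.07, 0.03],
  [-0.2, 0, 0.7, 0.001, -0.1755, 0.09, 0.03],
  [-0.2, 0, 0.7, 0.001, -0.1755, 0.1, 0.03],
  [-0.2, 0, 0.7, 0.001, -0.1755, 0.1, 0.03],
  [-0.2, 0, 0.7, 0.001, -0.1755, 0.1, 0.03],
])

```text
clock: 15.3
position: [0.4433, -0.2074, 0.0513]
ee_rot: [0.761, 0.649, 0.0, 0.002]
ft_force: [0.2, 0.4, -8.3]
grip_width: 0.452
```

```bash
python3 - <<'E'
from h import *
where(); rel(seat(-.047,.03))
E
```

```text
along -0.0454 lat 0.0006 z 0.0513 yaw 80.87 [ 0.2  0.4 -8.3] [ 0.03 -0.03 -0.04] 0.45164965412919905 t 15.3
[0.2, 0.1, -0.0] [0.0001, -0.0017, 0.0213]
```

>>> move_arm([
  [0, 0, 0, 0, -0.001, 0.01, 0.03],
  [0, 0, 0, 0, -0.001, 0.017, 0.03],
  [0, 0, 0, 0, -0.001, 0.021, 0.03],
  [0, 0, 0, 0, -0.001, 0.022, 0.03],
  [0, 0, 0, 0, -0.001, 0.022, 0.03],
])

```text
clock: 15.8
position: [0.4417, -0.2069, 0.0281]
ee_rot: [0.761, 0.649, -0.0, 0.001]
ft_force: [-0.4, 1.0, -7.4]
grip_width: 0.449
```

>>> move_arm([
  [0, 0, 0, 0, 0, 0.001, 0.03],
  [0, 0, 0, 0, 0, 0.0015, 0.03],
  [0, 0, 0, 0, 0, 0.0015, 0.03],
])

```text
clock: 16.1
position: [0.4417, -0.2071, 0.0268]
ee_rot: [0.761, 0.649, -0.0, 0.001]
ft_force: [-0.1, -0.5, -8.0]
grip_width: 0.454
```

>>> move_arm([
  [0, 0, 0, 0, 0, 0.0005, 0.03],
  [0, 0, 0, 0, 0, 0.001, 0.03],
  [0, 0, 0, 0, 0, 0.001, 0.03],
])

```text
clock: 16.4
position: [0.4418, -0.2071, 0.0266]
ee_rot: [0.761, 0.649, -0.0, 0.001]
ft_force: [-5.4, 2.1, 5.8]
grip_width: 0.449
```

>>> move_arm([
  [0, 0, 0, 0, 0, 0.0005, 0.03],
  [0, 0, 0, 0, 0, 0.001, 0.03],
  [0, 0, 0, 0, 0, 0.001, 0.03],
])

```text
clock: 16.7
position: [0.4418, -0.2071, 0.0265]
ee_rot: [0.761, 0.649, -0.001, 0.001]
ft_force: [-11.8, 5.0, 21.0]
grip_width: 0.455
```

>>> move_arm([
  [0, 0, 0, 0, 0.0, -0.0008, 0.03],
  [0, 0, 0, 0, 0.003, -0.0008, 0.03],
  [0, 0, 0, 0, 0.007, -0.0008, 0.03],
  [0, 0, 0, 0, 0.011, -0.0008, 0.03],
  [0, 0, 0, 0, 0.015, -0.0008, 0.03],
  [0, 0, 0, 0, 0.019, -0.0008, 0.03],
  [0, 0, 0, 0, 0.019, -0.0008, 0.03],
])

```text
clock: 17.4
position: [0.461, -0.2106, 0.0267]
ee_rot: [0.761, 0.648, -0.0, 0.002]
ft_force: [-4.2, -0.2, 5.5]
grip_width: 0.45
```

```bash
python3 -c "
from h import *
where()"
```

```text
along -0.0274 lat 0.0001 z 0.0267 yaw 80.85 [-4.2 -0.2  5.5] [0.18 1.07 0.02] 0.4504588340541419 t 17.4
```

>>> move_arm([
  [0, 0, 0, 0, 0.004, 0, 0.03],
  [0, 0, 0, 0.0002, 0.008, 0, 0.03],
  [0, 0, 0, 0.0004, 0.012, 0, 0.03],
  [0, 0, 0, 0.0004, 0.016, 0, 0.03],
  [0, 0, 0, 0.0004, 0.0195, 0, 0.03],
  [0, 0, 0, 0.0004, 0.0195, 0, 0.03],
])

```text
clock: 18.0
position: [0.4801, -0.2133, 0.0266]
ee_rot: [0.761, 0.648, -0.0, 0.001]
ft_force: [-4.3, 0.3, 4.8]
grip_width: 0.453
```

```bash
python3 -c "
from h import *
where()"
```

```text
along -0.0081 lat 0.0005 z 0.0266 yaw 80.85 [-4.3  0.3  4.8] [0.26 1.27 0.05] 0.45300337283971753 t 18.0
```

Approach the stop slowly.

>>> move_arm([
  [0, 0, 0, 0, 0.001, 0, 0.03],
  [0, 0, 0, 0, 0.002, 0, 0.03],
  [0, 0, 0, 0, 0.003, 0, 0.03],
  [0, 0, 0, 0, 0.004, 0, 0.03],
  [0, 0, 0, 0, 0.0045, 0, 0.03],
  [0, 0, 0, 0, 0.0045, 0, 0.03],
])

```text
clock: 18.6
position: [0.4839, -0.2139, 0.0266]
ee_rot: [0.761, 0.648, -0.001, 0.001]
ft_force: [-8.9, 1.4, 9.6]
grip_width: 0.45
```

>>> move_arm([
  [0, 0, 0, 0, 0.0007, 0, 0.03],
  [0, 0, 0, 0, 0.0014, 0, 0.03],
  [0, 0, 0, 0, 0.0014, 0, 0.03],
])

```text
clock: 18.9
position: [0.4853, -0.2141, 0.0266]
ee_rot: [0.761, 0.648, -0.001, 0.001]
ft_force: [-7.5, 1.2, 10.1]
grip_width: 0.452
```

```bash
python3 -c "
from h import *
where()"
```

```text
along -0.0028 lat 0.0005 z 0.0266 yaw 80.84 [-7.5  1.2 10.1] [0.47 1.83 0.05] 0.45215860596407276 t 18.9
```

>>> move_arm([
  [0, 0, 0, 0, 0.0005, -0.0003, 0.03],
  [0, 0, 0, 0, 0.001, -0.0003, 0.03],
  [0, 0, 0, 0, 0.001, -0.0003, 0.03],
])

```text
clock: 19.2
position: [0.4863, -0.2143, 0.0267]
ee_rot: [0.761, 0.648, -0.001, 0.001]
ft_force: [-6.4, 0.1, 5.7]
grip_width: 0.451
```

>>> move_arm([
  [0, 0, 0, 0, 0.0005, 0, 0.03],
  [0, 0, 0, 0, 0.001, 0, 0.03],
  [0, 0, 0, 0, 0.001, 0, 0.03],
])

```text
clock: 19.5
position: [0.4873, -0.2144, 0.0266]
ee_rot: [0.761, 0.648, -0.001, 0.001]
ft_force: [-5.9, 0.7, 5.4]
grip_width: 0.452
```

>>> move_arm([
  [0, 0, 0, 0, 0.0005, 0, 0.03],
  [0, 0, 0, 0, 0.001, 0, 0.03],
  [0, 0, 0, 0, 0.001, 0, 0.03],
])

```text
clock: 19.8
position: [0.4882, -0.2145, 0.0267]
ee_rot: [0.761, 0.648, -0.001, 0.001]
ft_force: [-6.9, 0.6, 5.0]
grip_width: 0.454
```

>>> move_arm([
  [0, 0, 0, 0, 0.0005, 0, 0.03],
  [0, 0, 0, 0, 0.001, 0, 0.03],
  [0, 0, 0, 0, 0.001, 0, 0.03],
])

```text
clock: 20.1
position: [0.4892, -0.2147, 0.0266]
ee_rot: [0.761, 0.648, -0.001, 0.001]
ft_force: [-5.9, 0.9, 6.0]
grip_width: 0.454
```

>>> move_arm([
  [0, 0, 0, 0, 0.0005, 0, 0.03],
  [0, 0, 0, 0, 0.001, 0, 0.03],
  [0, 0, 0, 0, 0.001, 0, 0.03],
])

```text
clock: 20.4
position: [0.4893, -0.2147, 0.0266]
ee_rot: [0.761, 0.648, -0.001, 0.0]
ft_force: [-9.5, 1.3, 11.0]
grip_width: 0.452
```

```bash
python3 -c "
from h import *
where()
o=manip.get_obs();p=cams.camera_params('side');im=cams.camera('side');save(im,'s7.png')
print(proj(p,(S0[0],S0[1],.042)))
save(cv2.resize(im[145:205,285:365],(800,600),interpolation=cv2.INTER_CUBIC),'c7.png')"
```

```text
along 0.0012 lat 0.0006 z 0.0266 yaw 80.84 [-9.5  1.3 11. ] [0.72 2.45 0.05] 0.45216916765866927 t 20.4
[327.70336801 173.76127399]
```

>>> move_arm([
  [0, 0, 0, 0, 0.0005, 0, 0.03],
  [0, 0, 0, 0, 0.001, 0, 0.03],
  [0, 0, 0, 0, 0.001, 0, 0.03],
])

```text
clock: 20.75
position: [0.4893, -0.2147, 0.0266]
ee_rot: [0.761, 0.648, -0.002, -0.001]
ft_force: [-17.8, 3.2, 17.6]
grip_width: 0.451
```

```bash
python3 -c "
from h import *
where()"
```

```text
along 0.0012 lat 0.0006 z 0.0266 yaw 80.83 [-17.8   3.2  17.6] [1.01 3.51 0.12] 0.4512486669755356 t 20.75
```

>>> move_arm([
  [0, 0, 0, 0, -0.0015, -0.0008, 0.03],
  [0, 0, 0, 0, -0.0015, -0.0008, 0.03],
  [0, 0, 0, 0, -0.0015, -0.0008, 0.052],
  [0, 0, 0, 0, -0.0015, -0.0008, 0.052],
  [0, 0, 0, 0, -0.0015, -0.0008, 0.052],
  [0, 0, 0, 0, -0.0015, -0.0008, 0.052],
])

```text
clock: 21.35
position: [0.4907, -0.2144, 0.0271]
ee_rot: [0.761, 0.649, 0.0, 0.002]
ft_force: [0.0, 0.8, 0.2]
grip_width: 0.607
```

```bash
python3 -c "
from h import *
where(); w=cams.camera('wrist'); save(w,'w8.png');np.save('p8.npy',[cams.camera_params('wrist'),manip.get_obs()],allow_pickle=True)"
```

```text
along 0.0025 lat 0.0011 z 0.0271 yaw 80.88 [0.  0.8 0.2] [-0.04 -0.   -0.  ] 0.6072324887806324 t 21.35
```

>>> move_arm([
  [0, 0, 0, -0.0005, -0.002, 0.004, 0.052],
  [0, 0, 0, -0.0005, -0.002, 0.009, 0.052],
  [0, 0, 0, -0.0005, -0.002, 0.009, 0.046],
  [0, 0, 0, -0.0005, -0.002, 0.009, 0.042],
  [0, 0, 0, -0.0005, -0.002, 0.009, 0.038],
  [0, 0, 0, -0.0005, -0.002, 0.009, 0.036],
  [0, 0, 0, -0.0005, -0.002, 0.009, 0.036],
], grip_force=20)

```text
clock: 22.1
position: [0.488, -0.2144, 0.0176]
ee_rot: [0.761, 0.649, 0.0, 0.001]
ft_force: [1.5, 0.8, -2.5]
grip_width: 0.466
```

```bash
python3 -c "
from h import *
where()"
```

```text
along -0.0001 lat 0.0007 z 0.0176 yaw 80.87 [ 1.5  0.8 -2.5] [ 0.29 -0.1  -0.02] 0.46609878503489 t 22.1
```

>>> move_arm([
  [0, 0, 0, 0, 0, 0.001, 0.03],
  [0, 0, 0, 0, 0, 0.001, 0.03],
  [0, 0, 0, 0, 0, 0.001, 0.03],
], grip_force=60)

```text
clock: 22.4
position: [0.488, -0.2144, 0.0177]
ee_rot: [0.761, 0.649, -0.0, 0.001]
ft_force: [-6.2, 2.1, 11.9]
grip_width: 0.462
```

```bash
python3 -c "
from h import *
where()"
```

```text
along -0.0001 lat 0.0007 z 0.0177 yaw 80.88 [-6.2  2.1 11.9] [0.83 1.16 0.11] 0.4621016528240852 t 22.4
```

>>> move_arm([
  [0, 0, 0, 0, 0, -0.001, 0.03],
  [0, 0, 0, 0, 0, -0.001, 0.055],
  [0, 0, 0, 0, 0, -0.001, 0.06],
  [0, 0, 0, 0, 0, -0.001, 0.06],
  [0, 0, 0, 0, 0, -0.02, 0.06],
  [0, 0, 0, 0, 0, -0.06, 0.06],
  [0, 0, 0, 0, 0, -0.11, 0.06],
  [0, 0, 0, 0, 0.05, -0.15, 0.06],
  [0, 0, 0, 0, 0.1, -0.15, 0.06],
  [0, 0, 0, 0, 0.125, -0.15, 0.06],
], grip_force=20)

```text
clock: 23.4
position: [0.614, -0.2352, 0.1691]
ee_rot: [0.762, 0.648, 0.001, 0.003]
ft_force: [-0.2, 0.2, 0.0]
grip_width: 0.701
```

>>> move_arm([
  [0, 0, 0, 0, 0, 0, 0.06],
  [0, 0, 0, 0, 0, 0, 0.06],
])

```text
clock: 23.6
position: [0.6114, -0.2337, 0.166]
ee_rot: [0.761, 0.649, -0.0, 0.0]
ft_force: [-0.4, -0.9, 0.1]
grip_width: 0.703
```

```bash
python3 -c "
from h import *
where(); p=cams.camera_params('wrist'); w=cams.camera('wrist'); s=cams.camera('side'); t=cams.camera('top');np.save('p9.npy',p,allow_pickle=True)
save(w,'w9.png');save(s,'s9.png');save(t,'t9.png')
q=lambda a,z: proj(p,(S0[0]+SU[0]*a,S0[1]+SU[1]*a,z)).round(0)
print(q(0,.077),q(.045,.077),q(-.045,.077),q(-.045,.042),q(.045,.054))
c=np.zeros((600,800,3),np.uint8); c[:300,:400]=cv2.resize(s[145:205,285:365],(400,300),interpolation=cv2.INTER_CUBIC)
c[:300,400:]=cv2.resize(t[175:250,325:425],(400,300),interpolation=cv2.INTER_CUBIC)
v=int(q(0,.077)[1]);v0=max(0,min(v-75,250)); c[300:,:400]=cv2.resize(w[v0:v0+150,220:420],(400,300),interpolation=cv2.INTER_CUBIC)
c[300:,400:]=cv2.resize(s[100:400,150:550],(400,300)); save(c,'c9.png'); print(v0)"
```

```text
along 0.1248 lat 0.0011 z 0.1660 yaw 80.90 [-0.4 -0.9  0.1] [ 0.04  0.01 -0.01] 0.7030609484817686 t 23.6
[321.  22.] [321.  89.] [321. -54.] [321. -34.] [321.  89.]
0
```

View pics/c9.png

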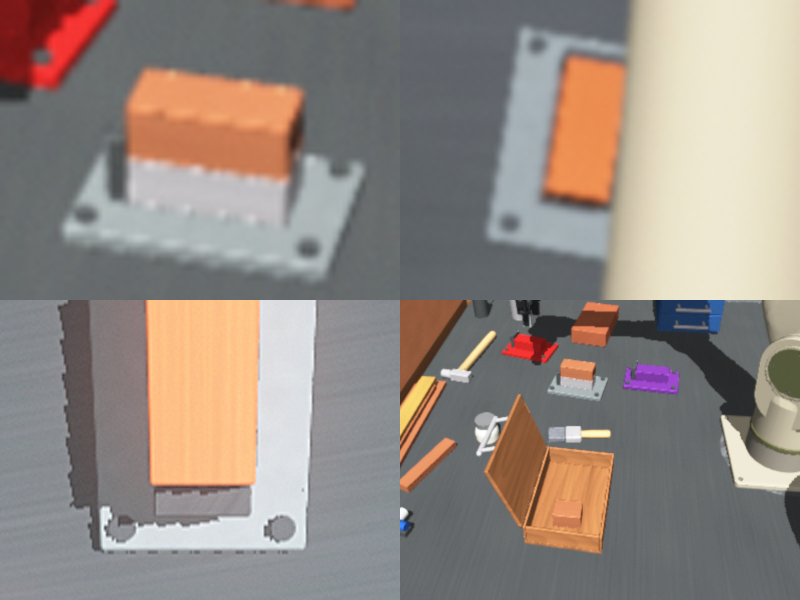

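```bash
python3 - <<'E'
import re
s=open('e.py').read().replace("p,o=np.load('p6.npy',allow_pickle=True)","p=np.load('p9.npy',allow_pickle=True).item();o=manip.get_obs()").replace('w6','w9')
s=s[:s.index('zt=')]+"""
B=centre(range(4,84,4),(285,304),(338,360),.077,2,1,-1)
print('cols',B[0,4:].round(1),B[-1,4:].round(1),'width',np.linalg.norm(B[:,:2]-B[:,2:4],axis=1).mean())
for k in (B[:,:2],B[:,2:4],(B[:,:2]+B[:,2:4])/2):
    f=np.polyfit(k[:,0],k[:,1],1); print('yaw',np.degrees(np.arctan(f[0])).round(2),'y at .488',np.polyval(f,.488).round(4))
# plate (z .012) vs block: same picture, plate sides + stop top sides
for rows,l,r,z,n,sg in ((range(60,84,4),(255,275),(365,385),.012,'plate',1),(range(98,106,2),(290,302),(340,350),.054,'stop',-1)):
    Q=centre(rows,l,r,z,1,sg,-sg); m=(Q[:,:2]+Q[:,2:4])/2; print(n,Q[0,4:].round(1),'width',np.linalg.norm(Q[:,:2]-Q[:,2:4],axis=1).mean().round(4),'lat',((m-S0)@SV).round(4))
print('block lat',(((B[:,:2]+B[:,2:4])/2-S0)@SV).round(4)[::6])
c=w[70:110,321]; print(c[:,2].astype(int).tolist())
E=lambda r,z:(onz(p,(321,r),z)[:2]-S0)@SU
print('block end',E(92.5,.077),'at rows',[E(r,.077) for r in (91,94)])
"""
exec(s)
E
```

```text
cols [292.6 349.5] [294.4 347.5] width 0.03942051466588006
yaw -9.1 y at .488 -0.2349
yaw -9.29 y at .488 -0.195
yaw -9.2 y at .488 -0.215
plate [266.7 374.9] width 0.0991 lat [-0.0001  0.      0.      0.0001  0.0001 -0.0001]
stop [296.3 345.1] width 0.0403 lat [-0.0002 -0.0002 -0.0002 -0.0002]
block lat [0.0002 0.0001 0.0001 0.0001]
[254, 253, 253, 253, 253, 253, 253, 253, 253, 253, 253, 253, 253, 253, 253, 253, 253, 253, 253, 254, 255, 255, 204, 101, 106, 111, 107, 130, 159, 154, 155, 156, 152, 150, 152, 149, 153, 141, 122, 132]
block end 0.04777508000766841 at rows [np.float64(0.04670277546798715), np.float64(0.04885025241280792)]
```

```bash
python3 - <<'E'
from h import *
p=cams.camera_params('side'); w=cv2.imread('pics/s9.png').astype(float)
def X(a,z): q=S0+SU*a+SV*.02; return proj(p,(q[0],q[1],z))
for n,a0,zs in (('near end',-.045,(.018,.024,.03,.036,.047,.053,.059,.065,.071)),('stop end',.045,(.047,.053,.059,.065,.071))):
    for z in zs:
        q=X(a0,z); k=X(a0+.01,z)-q; r=int(round(q[1])); a=int(q[0])-7; s=w[r,a:a+15]
        g=np.linalg.norm(np.diff(s,axis=0),axis=1); i=g.argmax(); j=slice(max(i-1,0),i+2)
        c=a+.5+(np.arange(14)[j]*g[j]).sum()/g[j].sum(); print(n,z,'offset mm along',round((c-q[0])/k[0]*10,1),int(g[i]))
E
```

```text
near end 0.018 offset mm along 0.9 60
near end 0.024 offset mm along 1.5 71
near end 0.03 offset mm along 0.8 73
near end 0.036 offset mm along 0.1 83
near end 0.047 offset mm along -9.2 73
near end 0.053 offset mm along -9.3 87
near end 0.059 offset mm along 0.4 60
near end 0.065 offset mm along -1.0 93
near end 0.071 offset mm along -1.2 98
stop end 0.047 offset mm along -0.7 65
stop end 0.053 offset mm along -1.0 51
stop end 0.059 offset mm along -0.9 45
stop end 0.065 offset mm along -0.2 46
stop end 0.071 offset mm along -0.5 54
```

The side-view fit can't rule out a gap of about 1 mm at the stop. I'll nudge the near end gently with closed fingers so that contact is certain.

>>> move_arm([
  [0, 0, 0, 0, -0.045, 0, 0.03],
  [0, 0, 0, 0, -0.09, 0, 0.0],
  [0, 0, 0, 0, -0.135, 0, 0.0],
  [0, 0, 0, 0, -0.18, 0, 0.0],
  [0, 0, 0, 0, -0.205, 0, 0.0],
  [0, 0, 0, 0, -0.205, 0.04, 0.0],
  [0, 0, 0, 0, -0.205, 0.085, 0.0],
  [0, 0, 0, 0, -0.205, 0.12, 0.0],
  [0, 0, 0, 0, -0.205, 0.136, 0.0],
  [0, 0, 0, 0, -0.205, 0.136, 0.0],
])

```text
clock: 24.75
position: [0.4067, -0.2013, 0.0289]
ee_rot: [0.761, 0.648, -0.001, -0.001]
ft_force: [-0.3, 0.6, 0.1]
grip_width: 0.001
```

>>> move_arm([
  [0, 0, 0, -0.0005, 0.005, 0, 0],
  [0, 0, 0, -0.0005, 0.01, 0, 0],
  [0, 0, 0, -0.0005, 0.014, 0, 0],
  [0, 0, 0, -0.0005, 0.018, 0, 0],
  [0, 0, 0, -0.0005, 0.02, 0, 0],
  [0, 0, 0, -0.0005, 0.02, 0, 0],
])

```text
clock: 25.35
position: [0.4291, -0.2055, 0.0307]
ee_rot: [0.761, 0.649, 0.0, 0.001]
ft_force: [1.1, -0.3, -0.2]
grip_width: 0.002
```

```bash
python3 -c "
from h import *
where()"
```

```text
along -0.0597 lat 0.0001 z 0.0307 yaw 80.88 [ 1.1 -0.3 -0.2] [ 0.01 -0.01  0.01] 0.0023826601379639345 t 25.35
```

>>> move_arm([
  [0, 0, 0, 0, 0.0015, 0, 0],
  [0, 0, 0, 0, 0.003, 0, 0],
  [0, 0, 0, 0, 0.004, 0, 0],
  [0, 0, 0, 0, 0.004, 0, 0],
])

```text
clock: 25.75
position: [0.4327, -0.2061, 0.0306]
ee_rot: [0.761, 0.649, -0.0, 0.001]
ft_force: [-0.2, -0.5, 0.8]
grip_width: -0.003
```

>>> move_arm([
  [0, 0, 0, 0, 0.0005, 0, 0],
  [0, 0, 0, 0, 0.001, 0, 0],
  [0, 0, 0, 0, 0.001, 0, 0],
])

```text
clock: 26.05
position: [0.4336, -0.2063, 0.0306]
ee_rot: [0.761, 0.649, -0.0, 0.001]
ft_force: [0.8, -0.2, 0.6]
grip_width: 0.001
```

>>> move_arm([
  [0, 0, 0, 0, 0.0005, 0, 0],
  [0, 0, 0, 0, 0.001, 0, 0],
  [0, 0, 0, 0, 0.001, 0, 0],
])

```text
clock: 26.35
position: [0.4345, -0.2065, 0.0306]
ee_rot: [0.761, 0.649, -0.0, 0.001]
ft_force: [-0.7, 0.1, -0.1]
grip_width: -0.003
```

>>> move_arm([
  [0, 0, 0, 0, 0.0005, 0, 0],
  [0, 0, 0, 0, 0.001, 0, 0],
  [0, 0, 0, 0, 0.001, 0, 0],
])

```text
clock: 26.65
position: [0.4346, -0.2065, 0.0303]
ee_rot: [0.761, 0.649, -0.001, 0.0]
ft_force: [-4.6, 0.9, 3.4]
grip_width: 0.0
```

>>> move_arm([
  [0, 0, 0, 0, 0.0005, 0, 0],
  [0, 0, 0, 0, 0.001, 0, 0],
  [0, 0, 0, 0, 0.001, 0, 0],
])

```text
clock: 26.95
position: [0.4347, -0.2066, 0.0302]
ee_rot: [0.761, 0.648, -0.001, -0.0]
ft_force: [-9.2, 1.6, 5.7]
grip_width: 0.004
```

>>> move_arm([
  [0, 0, 0, 0, 0.0005, 0, 0],
  [0, 0, 0, 0, 0.001, 0, 0],
  [0, 0, 0, 0, 0.001, 0, 0],
])

```text
clock: 27.25
position: [0.4346, -0.2066, 0.0299]
ee_rot: [0.761, 0.648, -0.002, -0.001]
ft_force: [-13.0, 2.4, 8.1]
grip_width: 0.0
```

The block doesn't move under a 13 N push, so it is seated against the stop. I'll retreat.

>>> move_arm([
  [0, 0, 0, 0, -0.005, 0, 0],
  [0, 0, 0, 0, -0.02, 0, 0],
  [0, 0, 0, 0, -0.03, -0.02, 0],
  [0, 0, 0, 0, -0.03, -0.07, 0],
  [0, 0, 0, 0, -0.03, -0.12, 0],
  [0, 0, 0, 0, -0.03, -0.16, 0],
  [0, 0, 0, 0, -0.03, -0.16, 0],
  [0, 0, 0, 0, -0.03, -0.16, 0],
])

```text
clock: 28.05
position: [0.4083, -0.2022, 0.1913]
ee_rot: [0.761, 0.649, 0.0, 0.002]
ft_force: [-0.2, 0.3, -0.1]
grip_width: 0.002
```

```bash
python3 -c "
from h import *
s=cams.camera('side').astype(int); b=cv2.imread('pics/s9.png')[:,:,::-1].astype(int)
d=np.abs(s-b).sum(2)
for n,(y0,y1,x0,x1) in dict(seat=(150,205,285,365),case=(195,360,230,365),jar=(205,250,220,250),brush=(222,246,296,364)).items(): print(n,'changed px',int((d[y0:y1,x0:x1]>60).sum()))
where(); print(manip.hand_in())"
```

```text
seat changed px 388
case changed px 0
jar changed px 0
brush changed px 0
along -0.0815 lat 0.0003 z 0.1901 yaw 80.86 [ 0.2 -0.3 -0.3] [-0.08  0.04  0.  ] 0.0034695975348804984 t 28.1
the job is handed in; nothing more can be done
None
```

The job is handed in at 28.1 s, well inside the 61 s limit. I swung the lid to about 1.8 rad and let it fall open, and it stayed open. I lifted out the long block and laid it about half overlapping on the grey reference block. I then slid it along in contact (roughly 10–25 N down) up to the stop, squeezed it in line with the reference block's sides, and let go. The short block stayed in the case.

**Checks that passed:**
- **Sideways fit:** the wrist picture put the block within about 0.3 mm of central, with its yaw within about 0.2° of the face.
- **Stop contact:** a final push of about 13 N on the free end moved nothing, so the block is against the stop.
- **Other things:** the side pictures before and after that push showed no change at the case, jar or brush. Neither the jar nor the brush was touched at any time.

**Checks that disagreed or stayed open:**
- The fingertips really sit about 20 mm behind the reported tool point. My first close on the handle missed because of this, and I corrected for it afterwards.
- A rough edge fit in the side picture suggested up to about 1.4 mm of offset at the free end, but its noise was about 1 mm. That is why I did the final push.
- The last picture comparison showed changed pixels around the reference block. I put this down to the arm and its shadow but did not confirm it in a picture.

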